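# Clamp a heatsink in the force-indicating vice

## Robot

A 7-joint arm with a two-finger parallel gripper is mounted at the origin on the work surface. World frame = base frame: x ahead of the robot, y to its left, z up, the work surface at z = 0. Lengths are in m, angles in rad, forces in N, time in s.
With the tool pointing down it reaches from about 0.425 to 0.925 m from the base axis. Payload 6.8 kg.
Tool frame: the origin (TCP) lies on the centre line of the jaws, within the pads' length; the fingertips stand 8 mm ahead of it and the grasp point (between the pads) lies 11 mm behind it (bot.tips_ahead is the distance from the TCP to the fingertips, in m); z points along the fingers, y is the line along which they close (so a half turn about z gives the same grasp; the last joint's range is limited). The gripper opens to 85 mm and grips with 20 to 120 N. Pads are 22 mm wide; open, the fingers measure 114 mm over their backs; the gripper's body (76 mm by 85 mm) begins 54 mm behind the grasp point. The pads swing forward as they close: fully open they stand 13 mm farther back than shut.
Start: joints at [-1.445, 0.477, 0.022, 1.555, -0.011, 1.109, -0.083], TCP at [0.156, 0.657, 0.239] pointing down, gripper open.
Joint ranges: [-2.96, 2.96], [-0.34, 2.1], [-1.41, 1.46], [0.24, 2.44], [-1.37, 4.51], [0.17, 1.92], [-2.96, 2.96]. Speed limits (rad/s): [2.39, 2.39, 3.14, 3.14, 3.14, 3.14, 3.14].

## Interface

Orientations are given as a unit quaternion [w, x, y, z].
In Python, from station import bot gives the robot as it stands.
- The arm moves only by the tool send_rows, never from a script. Its argument "deltas" is text: rows parted by semicolons, each of 4 numbers parted by spaces: the shift along the tool's x, y, z in m, then the turn about the tool's z in degrees. In form: x y z spin; .... A call has 1 to 5 rows; each row is the pose to reach, as a shift and turn from the pose commanded when the call began, along the tool's axes at that moment; what a row does not reach only later rows make up. A row lasts 1/10 s, in which the tool goes at most 50 mm and 8.59 degrees, less where a joint would pass 70% of its speed; a pose out of reach is approached as far as the arm can. A call with a gripper value outside its range is refused whole. "claw" is the opening, from 0 (shut) to 1 (fully open), set as the call begins (left out, the last holds). The fingers move at their own pace and stop on an object; "force" is the grip in N (left out, the last holds). Time passes only in rows, so rows that repeat a pose let the fingers close. It gives the time, the measured TCP pose, the force, the opening and the grip force at its end, in the units of the state.
- bot.get_obs(): the state, without advancing time (a new reading comes with each control period).
- bot.read_camera(name): name is "scene" or "top"; returns a dict with "img" (384x512x3 uint8, red, green, blue), "depth" (384x512 float32, m along the optical axis (not along the pixel's ray), 0 where there is no reading), "fx", "fy", "cx", "cy" (pixels), "camera_from_world" (4x4, takes a point from world to camera coordinates). Camera axes: x right, y up, looking along -z (the intrinsics and any distortion apply to the point x, -y, -z); pixel columns grow to the right and rows downward; lengths in m; the calibration is good to about 2 mm. A picture is of the moment at which its call begins.
- bot.hand_in(): hands the job in; it is judged then, once.
Trained networks look in a picture, given as the dict that the camera call returned (one of the last four; its "shot" number tells which), for a name from the list of things; names that differ only in an ending like _2 or _b are one class to them, and where a whole thing is asked for, a point or a joint stands for the part that bears it (a point fixed in the world has none). Each returns a list of dicts, best first, with "confidence" (0 to 1); they miss things now and then, are a little off and sometimes report something else, mostly with a low value. They report only what shows in the picture. A call takes as long as a camera call. They do not tell look-alikes from the thing itself.
- bot.masks_of(picture, query): "mask" (384x512 bool, what is visible of it).
- bot.landmark_of(picture, query): "xyz" ([x, y, z] in m, in world coordinates, good to about 4 mm: a listed point, or the origin of a listed thing).
The state is a dict: "t": time; "q": joint angles; "joint_vel": joint speeds; "joint_torque": joint torques, N m; "eef_pos": TCP position; "tool_rot": TCP orientation; "contact_force": force on the tool from outside, world axes, zero at the start; "torque": the same for the moment, N m; "gripper_width": opening from 0.0 (shut) to 1.0 (fully open); "grasp_force": force on a finger pad.
Only numpy, scipy, OpenCV 4.12 (cv2) and the standard library are available. Lean on these libraries where they do the work, as an engineer would, in place of code of your own. Each camera call takes 0.05 s, during which the arm holds its last target. There are 200 camera calls.

## Task

Stand the black heatsink upright on the bed of the small blue vice, between the jaws, with its fins running along the jaws, and let go of it. Then turn the orange wing handle clockwise to tighten the vice until the green indicator tab on the blue block clearly pops up, and stop before the red band under the green shows: red means it has been overtightened. Leave it clamped like that, with your hand off, and do not disturb the solder reel, the flux bottle or the parts box.

Things in the scene. Friction and masses are not known exactly. Their poses are not given: they have to be found in the camera images.
- heatsink: Loose black aluminium heatsink, about 130 g, 50 mm (x) by 40 mm (y) by 36 mm (z). Origin: centre of its underside; z points up out of the fins. Five upright fins run along its x over its full length. It starts standing upright on the bench; pick it by its two ends, 50 mm apart along its x, with the fingers at about 28 mm above its underside. The 40 mm sides are the ones to be clamped.
- vice: Small vice bolted to the bench. Origin: at bench level, under the middle of its bed; z up, x across (along the jaw faces), y along its screw. The blue indicator block, 55 mm high, stands at about y = -36 to -79 mm, its round tab (20 mm across) on top at about y = -58 mm. The blue screw box, 45 mm high, at y = +70 to +120 mm carries the orange wing handle at y = +95 mm.
- bed (a point): Middle of the vice's flat bed, 16 mm above the bench, axes as the vice: the middle of the heatsink's underside belongs here. Bed 50 mm wide in x. Sprung pad face 23 to 26 mm from here towards -y (a setting that is not reported), jaw face 22.9 to 25.6 mm towards +y at the start. Both are 36 mm long in x and 50 mm high above the bench: fingers at the heatsink's ends pass beside them.
- wing_grip (a point): Point to grip on the orange wing handle: on its vertical axis, 74 mm above the bench. The wing is an upright flat bar 56 mm long (along this point's x), 12 mm thick (along y), its top 85 mm and its underside 58 mm above the bench. Pinch it across its thickness from above and twist.
- wing (a joint): Angle of the wing handle, rad, 0 to 5, growing clockwise seen from above; at 0 its length lies along the vice's x. Starts at 0 to 0.6. It turns stiffly (0.12 N m) and stays where left, also under load. Each rad moves the jaw 4.5 mm towards -y of the vice; the heatsink slides along the bed until it meets the pad and is gripped after 1.3 to 2.6 rad of turning, when the moment rises to about 0.19 N m.
- tab (a joint): Height of the indicator tab above rest, m; at 0 its green top is 1.5 mm above the block. A spring behind the pad is preloaded to 12 N: below that clamping force the tab stays; above it the pad gives (2 N/mm) and the tab rises 5 mm per mm, 22 mm per rad of the wing. 6 to 15 mm: out, only green shows; about 10 mm is right. Above 15 mm (18 N) the red band shows, which must never happen.
- reel: Bystander: green solder reel, 48 mm across, 38 mm high, upright. Origin: centre of its underside.
- flux: Bystander: white bottle with red cap, 32 mm across, 85 mm high, upright. Origin: centre of its underside.
- partsbox: Bystander: open blue parts box, 100 x 70 x 30 mm. Origin: centre of its underside.
Mind the look-alikes: they are no part of the job. What is meant by the heatsink is not brown or white, and is the smaller of those in its own colour.

How it is judged:
By the outcome, as a careful person would: the job done as asked, in the order asked, and still so for the second after the job is handed in, with the robot touching nothing.
It also fails if it takes over 67 s, if anything falls off the work surface, if the arm or the gripper's body presses on something with over 40 N, if the wrist force passes 120 N, or if a joint passes its speed limit or range.

## Working session

There is one attempt and no reset: what is moved stays moved. The work goes in short steps, Python scripts to look and compute and a tool call to move; the robot and the scene stay as the last step left them, time stands still between calls to the robot, and variables do not carry over. Pictures are saved under pics/ and viewed, at most 10 in all, crops included, and the job is handed in when it is done.

Besides the shell and the picture viewer there is one more tool, called by a JSON object that holds its "api" and its "payload". send_rows: Moves the arm, as the interface text tells. Its arguments: {"type":"object","properties":{"deltas":{"type":"string"},"claw":{"type":"number"},"force":{"type":"number"}},"required":["deltas"]}

```bash
mkdir -p pics; ls; cat > h.py <<'E'
import numpy as np, cv2
from station import bot
def world(p,mask=None):
    d=p["depth"]; v,u=np.nonzero((d>0) if mask is None else (mask&(d>0))); z=d[v,u]
    c=np.c_[(u-p["cx"])/p["fx"]*z,-(v-p["cy"])/p["fy"]*z,-z,np.ones(len(z))]
    return (c@np.linalg.inv(p["camera_from_world"]).T)[:,:3],u,v
def save(p,name,box=None,s=1):
    im=p["img"][...,::-1]
    if box: im=im[box[1]:box[3],box[0]:box[2]]
    cv2.imwrite(name,cv2.resize(im,None,fx=s,fy=s,interpolation=cv2.INTER_CUBIC))
E
python3 - <<'E'
from h import *
np.set_printoptions(precision=4,suppress=True)
o=bot.get_obs(); print({k:o[k] for k in("t","eef_pos","tool_rot","gripper_width","contact_force")},bot.tips_ahead)
P={n:bot.read_camera(n) for n in("scene","top")}
cv2.imwrite("pics/a.png",np.vstack([cv2.resize(P[n]["img"][...,::-1],(400,300)) for n in P]))
save(P["top"],"pics/top.png",None,1.5)
for n,p in P.items():
    print(n,p["fx"],p["fy"],p["cx"],p["cy"],[k for k in p])
    for q in("heatsink","vice","bed","wing_grip","wing","tab","reel","flux","partsbox"):
        print(q,[(np.array(r["xyz"]).round(4),round(r["confidence"],2)) for r in bot.landmark_of(p,q)])
    for q in("heatsink","wing"):
        for r in bot.masks_of(p,q):
            m=r["mask"]; X,u,v=world(p,m)
            print(q,"mask",round(r["confidence"],2),m.sum(),np.median(u),np.median(v),np.percentile(X,[2,50,98],axis=0).ravel() if len(X) else 0, p["img"][m].mean(0))
E
```

```text
pics
{'t': 0.0, 'eef_pos': array([0.1563, 0.656 , 0.2383]), 'tool_rot': array([-0.    ,  0.1166,  0.9932, -0.001 ]), 'gripper_width': 0.997992294406421, 'contact_force': array([ 0.135 ,  0.0894, -0.4568])} 0.008
scene 424.31925733463044 424.31925733463044 248.81081048330162 194.2798469796115 ['img', 'depth', 'fx', 'fy', 'cx', 'cy', 'camera_from_world', 'shot']
heatsink [(array([ 0.5227, -0.2875, -0.0047]), 0.91), (array([ 0.5891, -0.0989,  0.0026]), 0.79), (array([ 0.3767, -0.1711, -0.0012]), 0.68), (array([ 0.4938, -0.1532,  0.0022]), 0.67)]
vice [(array([0.5343, 0.1202, 0.0035]), 0.88)]
bed [(array([0.5417, 0.1174, 0.0125]), 0.61)]
wing_grip [(array([0.5371, 0.2105, 0.0728]), 0.62)]Traceback (most recent call last):
  File "<stdin>", line 10, in <module>
ValueError: it knows: bed, flux, heatsink, partsbox, reel, vice, wing_grip
```

View pics/top.png

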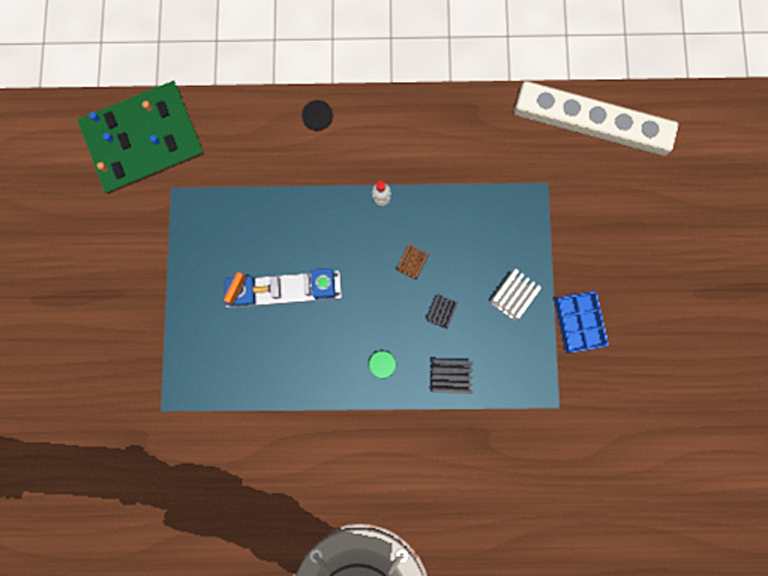

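View pics/a.png

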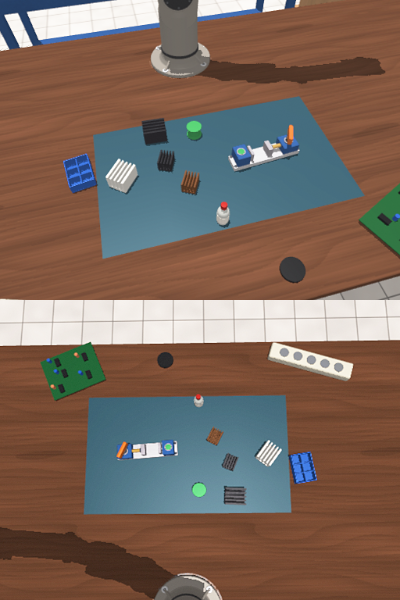

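```bash
python3 - <<'E'
from h import *
np.set_printoptions(precision=4,suppress=True)
P={n:bot.read_camera(n) for n in("scene","top")}
def rect(X): 
    r=cv2.minAreaRect((X[:,:2]*1000).astype(np.float32)); return np.array(r[0]).round(1),np.array(r[1]).round(1),round(r[2],1)
for n,p in P.items():
    print(n,"px",p["fx"])
    for q in("heatsink","vice","bed","wing_grip","reel","flux","partsbox"):
        print(q,[(np.array(r["xyz"]).round(4),round(r["confidence"],2)) for r in bot.landmark_of(p,q)])
    X,u,v=world(p); C=p["img"][v,u].astype(int)
    s=(abs(X[:,0]-.494)<.045)&(abs(X[:,1]+.153)<.045)&(X[:,2]>.028)&(X[:,2]<.045)&(C.max(1)<110); print("hs",s.sum(),rect(X[s]),np.median(X[s],0))
    s=(abs(X[:,0]-.537)<.06)&(abs(X[:,1]-.21)<.06)&(X[:,2]>.06)&(X[:,2]<.1)&(C[:,0]>C[:,2]+80); print("wing",s.sum(),rect(X[s]),np.median(X[s],0))
    t=s&(X[:,2]>.08); print("wingtop",t.sum(),rect(X[t]))
    V=(abs(X[:,0]-.537)<.07)&(abs(X[:,1]-.13)<.16)
    s=V&(C[:,1]>C[:,0]+60)&(C[:,1]>C[:,2]+30)&(X[:,2]>.045); print("tab",s.sum(),rect(X[s]),np.median(X[s],0))
    s=V&(C.min(1)>130)&(X[:,2]>.004)&(X[:,2]<.03); print("bed",s.sum(),rect(X[s]),np.median(X[s],0))
    s=V&(C[:,2]>C[:,0]+60)&(X[:,2]>.04); print("blue",s.sum(),rect(X[s]))
save(P["top"],"pics/v.png",(140,160,340,260),4)
s=P["scene"]; 
save(s,"pics/s.png",(160,130,420,270),3)
E
```

```text
scene px 424.31925733463044
heatsink [(array([ 0.5919, -0.0994,  0.0031]), 0.77), (array([ 0.4956, -0.1539,  0.002 ]), 0.75), (array([ 0.3748, -0.1667,  0.0026]), 0.61), (array([ 0.5207, -0.2876, -0.0055]), 0.55)]
vice [(array([0.5361, 0.1232, 0.0034]), 0.74), (array([ 0.4012, -0.0413,  0.0047]), 0.71)]
bed [(array([0.5413, 0.118 , 0.0136]), 0.78)]
wing_grip [(array([0.5336, 0.2118, 0.0708]), 0.47)]
reel [(array([ 0.4005, -0.0428, -0.002 ]), 0.59)]
flux [(array([ 0.713 , -0.0462, -0.0034]), 0.78)]
partsbox [(array([ 0.4748, -0.4011,  0.0013]), 0.6)]
hs 243 (array([ 495.6, -153.6]), array([40.4, 51.8]), 66.4) [ 0.4972 -0.1536  0.0366]
wing 150 (array([536.2, 209.8]), array([11.5, 54.3]), 66.3) [0.5429 0.2062 0.0849]
wingtop 108 (array([535.7, 210.1]), array([11.1, 53.2]), 65.8)
tab 41 (array([545.8,  58.8]), array([15.8, 17. ]), 41.1) [0.5455 0.0593 0.0577]
bed 804 (array([540.7, 136.5]), array([ 52.5, 211.9]), 4.0) [0.5569 0.1271 0.0169]
blue 555 (array([540.4, 137.5]), array([ 52.1, 195.7]), 4.3)
top px 419.9828410663215
heatsink [(array([ 0.4942, -0.1473, -0.0002]), 0.84), (array([
[... 219 characters left out ...]

wing_grip [(array([0.5326, 0.2145, 0.0726]), 0.72)]
reel [(array([ 0.397 , -0.0429, -0.0015]), 0.75), (array([0.5352, 0.2144, 0.0752]), 0.47)]
flux [(array([ 0.71  , -0.0427, -0.0021]), 0.51)]
partsbox [(array([ 0.4733, -0.4058,  0.001 ]), 0.9)]
hs 99 (array([ 492.1, -152.5]), array([37.6, 49.1]), 67.5) [ 0.4943 -0.1503  0.0352]
wing 118 (array([530.8, 211. ]), array([12.2, 54.2]), 64.7) [0.53   0.21   0.0831]
wingtop 92 (array([531. , 211.4]), array([12.2, 54.2]), 66.1)
tab 38 (array([542.7,  60.1]), array([16.5, 16.2]), 1.0) [0.5428 0.0601 0.0552]
bed 537 (array([536.7, 137.3]), array([ 49.5, 210.3]), 4.1) [0.5344 0.128  0.0153]
blue 354 (array([536.9, 138.7]), array([ 50.4, 195. ]), 4.1)
```

View pics/v.png

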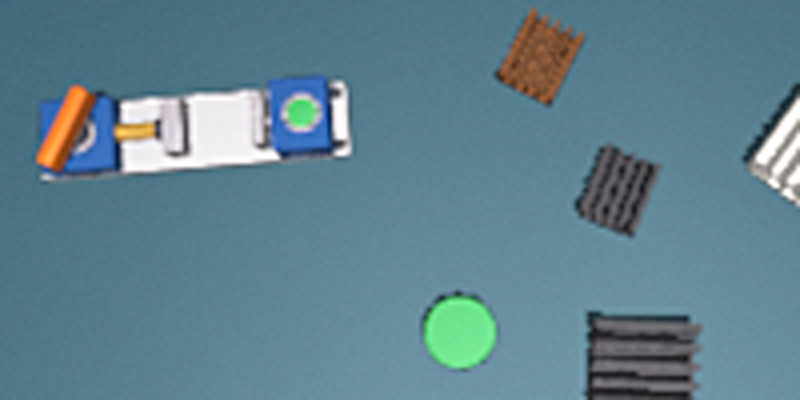

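The top view shows the small black heatsink at about (617,190) in the crop. Its fins run up and slightly right, at a yaw of about -23°. The vice lies at a yaw of about 4°. The wing, at (66,127), is already turned about 0.48 rad.

{"api": "send_rows", "payload": {"deltas": "-0.044 -0.014 0 6; -0.088 -0.028 0 12; -0.132 -0.042 0 18; -0.176 -0.056 0 24; -0.22 -0.07 0 30", "claw": 1}}

```text
t: 1.6
eef_pos: [0.3556, 0.5365, 0.2396]
tool_rot: [-0.0, 0.372, 0.928, 0.0]
contact_force: [0.7, 0.9, -0.2]
gripper_width: 1.002
grasp_force: 0.0
```

```bash
cat >> h.py <<'E'
from scipy.spatial.transform import Rotation as Ro
def go(x,y,z,yaw):
    "shift (tool axes, mm) and spin (deg) from here to TCP x,y,z with tool y at yaw"
    o=bot.get_obs(); R=Ro.from_quat(np.roll(o["tool_rot"],-1)).as_matrix(); e=o["eef_pos"]
    c=np.degrees(np.arctan2(R[1,1],R[0,1])); d=R.T@(np.array([x,y,z])-e)
    print("t",round(o["t"],2),"at",(e*1000).round(1),"yaw",round(c,2),"tilt",np.degrees(np.arccos(-R[2,2])).round(2),"q",np.round(o["q"],2),"w",round(o["gripper_width"],3),"F",np.round(o["contact_force"],1),"T",np.round(o["torque"],2),"gf",round(float(o["grasp_force"]),1))
    print("-> mm",(d*1000).round(1),"spin",round((c-yaw+180)%360-180,2))
E
python3 -c "
from h import *
go(.494,-.153,.12,-23)"
```

```text
t 1.6 at [355.6 536.5 239.6] yaw 46.36 tilt 0.03 q [-1.22  0.43  0.19  1.65 -0.09  1.08 -0.2 ] w 1.002 F [ 0.7  0.9 -0.2] T [ 0.08 -0.02 -0.  ] gf 0.0
-> mm [-576.  -403.6  119.2] spin 69.36
```

{"api": "send_rows", "payload": {"deltas": "-0.038 -0.027 0 0; -0.077 -0.054 0 0; -0.115 -0.081 0 0; -0.154 -0.108 0 0; -0.192 -0.134 0 0"}}

```text
t: 2.1
eef_pos: [0.4018, 0.3063, 0.2395]
tool_rot: [0.0, 0.37, 0.929, 0.0]
contact_force: [0.8, -0.5, 0.3]
gripper_width: 0.998
grasp_force: 0.0
```

{"api": "send_rows", "payload": {"deltas": "-0.038 -0.027 0 0; -0.077 -0.054 0 0; -0.115 -0.081 0 0; -0.154 -0.108 0 0; -0.192 -0.134 0 0"}}

```text
t: 2.6
eef_pos: [0.4492, 0.0771, 0.2397]
tool_rot: [0.0, 0.37, 0.929, 0.001]
contact_force: [1.0, 0.6, 0.0]
gripper_width: 0.997
grasp_force: 0.0
```

{"api": "send_rows", "payload": {"deltas": "-0.038 -0.027 0 0; -0.077 -0.054 0 0; -0.115 -0.081 0 0; -0.154 -0.108 0 0; -0.192 -0.135 0 0"}}

```text
t: 3.1
eef_pos: [0.4961, -0.1528, 0.2397]
tool_rot: [0.001, 0.37, 0.929, 0.0]
contact_force: [1.0, 1.0, -0.1]
gripper_width: 1.001
grasp_force: 0.0
```

{"api": "send_rows", "payload": {"deltas": "0 0 0.01 8; 0 0 0.02 16; 0 0 0.04 24; 0 0 0.06 32; 0 0 0.08 40"}}

```text
t: 3.6
eef_pos: [0.4961, -0.151, 0.1588]
tool_rot: [0.0, 0.667, 0.745, 0.0]
contact_force: [-0.3, 1.1, -0.7]
gripper_width: 0.999
grasp_force: 0.0
```

{"api": "send_rows", "payload": {"deltas": "0 0 0.01 7; 0 0 0.02 14; 0 0 0.03 21; 0 0 0.04 29.4; 0 0 0.04 29.4"}}

```text
t: 4.1
eef_pos: [0.4952, -0.1505, 0.1183]
tool_rot: [-0.001, 0.833, 0.553, -0.001]
contact_force: [-0.3, 0.5, -0.3]
gripper_width: 0.999
grasp_force: 0.0
```

```bash
python3 - <<'E'
from h import *
go(.494,-.153,.017,-23)
p=bot.read_camera("top"); save(p,"pics/b.png",(230,150,350,240),5)
p=bot.read_camera("scene"); save(p,"pics/bs.png",(150,130,290,235),5)
E
```

```text
t 4.1 at [ 495.2 -150.5  118.3] yaw -22.84 tilt 0.13 q [-0.43  0.49  0.78  2.07 -0.49  0.77  0.25] w 0.999 F [-0.3  0.5 -0.3] T [-0.05  0.01 -0.04] gf 0.0
-> mm [ -2.6   0.  101.3] spin 0.16
```

View pics/bs.png

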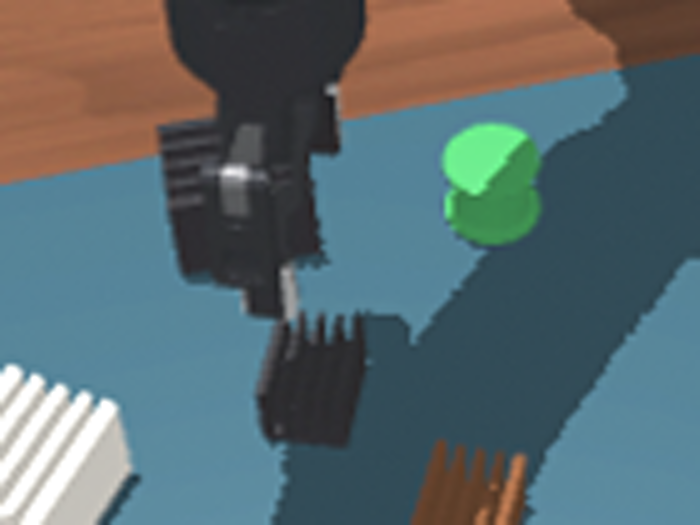

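{"api": "send_rows", "payload": {"deltas": "-0.0025 0 0.025 0.2; -0.0025 0 0.05 0.2; -0.0025 0 0.075 0.2; -0.0025 0 0.101 0.2; -0.0025 0 0.101 0.2"}}

```text
t: 4.7
eef_pos: [0.4936, -0.1527, 0.0167]
tool_rot: [-0.001, 0.833, 0.553, -0.001]
contact_force: [-0.4, -0.2, 0.3]
gripper_width: 0.997
grasp_force: 0.0
```

{"api": "send_rows", "payload": {"deltas": "0 0 0 0; 0 0 0 0; 0 0 0 0; 0 0 0 0; 0 0 0 0", "claw": 0.3, "force": 40}}

```text
t: 5.2
eef_pos: [0.4959, -0.1535, 0.0199]
tool_rot: [0.001, 0.834, 0.552, 0.001]
contact_force: [-1.5, 1.1, 6.0]
gripper_width: 0.573
grasp_force: 40.8
```

{"api": "send_rows", "payload": {"deltas": "0 0 0 0; 0 0 0 0; 0 0 0 0; 0 0 0 0; 0 0 0 0"}}

```text
t: 5.7
eef_pos: [0.4959, -0.1535, 0.0199]
tool_rot: [0.001, 0.834, 0.552, 0.001]
contact_force: [-1.5, 0.1, 6.3]
gripper_width: 0.574
grasp_force: 40.8
```

```bash
python3 - <<'E'
from h import *
go(.540,.1166,.15,4.1)
E
```

```text
t 5.7 at [ 495.9 -153.5   19.9] yaw -22.96 tilt 0.15 q [-0.29  0.64  0.61  2.11 -0.66  0.58  0.4 ] w 0.574 F [-1.5  0.1  6.3] T [0.03 0.3  0.  ] gf 40.8
-> mm [ 266.1  -64.4 -130. ] spin -27.06
```

{"api": "send_rows", "payload": {"deltas": "0 0 -0.02 0; 0 0 -0.05 0; 0 0 -0.08 0; 0 0 -0.11 0; 0 0 -0.14 0"}}

```text
t: 6.2
eef_pos: [0.4947, -0.1532, 0.1603]
tool_rot: [0.0, 0.834, 0.552, 0.0]
contact_force: [0.6, 0.8, -2.2]
gripper_width: 0.572
grasp_force: 42.3
```

{"api": "send_rows", "payload": {"deltas": "0 0 0 -8; 0 0 0 -16; 0 0 0 -24; 0 0 0 -27; 0 0 0 -27"}}

```text
t: 6.7
eef_pos: [0.4949, -0.1533, 0.1592]
tool_rot: [0.0, 0.682, 0.732, 0.001]
contact_force: [0.3, -0.2, -2.0]
gripper_width: 0.576
grasp_force: 42.4
```

```bash
python3 - <<'E'
from h import *
np.set_printoptions(precision=4,suppress=True)
go(.540,.1166,.15,4.1)
e=bot.get_obs()["eef_pos"]
for n in("scene","top"):
    p=bot.read_camera(n)
    print(n,[(np.array(r["xyz"]).round(4),round(r["confidence"],2)) for r in bot.landmark_of(p,"heatsink")])
    for r in bot.masks_of(p,"heatsink"):
        X,u,v=world(p,r["mask"]); m=np.median(X,0)
        if np.linalg.norm(m-e)<.07:
            print(r["mask"].sum(),[u.min(),u.max(),v.min(),v.max()],np.percentile(X,[3,50,97],axis=0))
    if n=="scene": save(p,"pics/c.png",(170,60,290,180),5)
E
```

```text
t 6.7 at [ 494.9 -153.3  159.2] yaw 4.03 tilt 0.09 q [-0.4   0.39  0.72  2.04 -0.35  0.83  0.6 ] w 0.576 F [ 0.3 -0.2 -2. ] T [-0.   -0.   -0.02] gf 42.4
-> mm [266.1  64.    9.4] spin -0.07
scene [(array([ 0.3745, -0.1696, -0.001 ]), 0.91), (array([ 0.4937, -0.1521,  0.1374]), 0.7), (array([ 0.588 , -0.099 ,  0.0038]), 0.66), (array([ 0.4012, -0.0409,  0.002 ]), 0.66), (array([ 0.5213, -0.2846, -0.0007]), 0.65)]
179 [np.int64(194), np.int64(218), np.int64(154), np.int64(180)] [[ 0.3942 -0.1749  0.047 ]
 [ 0.506  -0.1693  0.1579]
 [ 0.5222 -0.1356  0.178 ]]
top [(array([ 0.5207, -0.2811, -0.002 ]), 0.83), (array([ 0.5836, -0.0959,  0.004 ]), 0.68), (array([ 0.377 , -0.1698, -0.004 ]), 0.38)]
```

View pics/c.png

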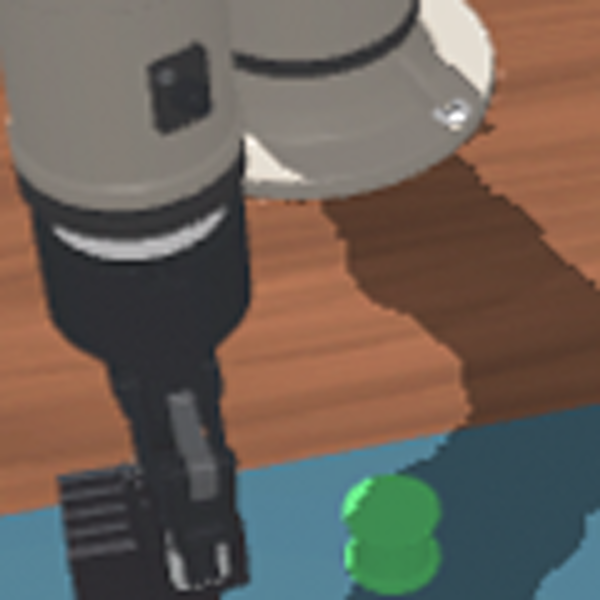

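The heatsink hangs upright in the fingers at about (200,560) in the crop. Next I measure the jaw gap more closely in the vice frame.

```bash
python3 - <<'E'
from h import *
np.set_printoptions(precision=1,suppress=True,linewidth=150)
a=np.radians(4.1); B={"scene":(.5422,.116),"top":(.5382,.1172)}
for n in B:
    p=bot.read_camera(n); X,u,v=world(p); C=p["img"][v,u].astype(int)
    d=X[:,:2]-B[n]; L=np.c_[d@[np.cos(a),np.sin(a)],d@[-np.sin(a),np.cos(a)],X[:,2]]*1000
    s=(abs(L[:,0])<30)&(abs(L[:,1])<60)&(L[:,2]>35)&(L[:,2]<53)&(np.ptp(C,axis=1)<50)&(C.mean(1)>60)
    for nm,k in(("jaw",s&(L[:,1]>10)),("pad",s&(L[:,1]<-10))):
        print(n,nm,k.sum(),"x",np.percentile(L[k,0],[3,97]),"y",np.sort(L[k,1])[[0,1,2,3,-4,-3,-2,-1]],"z",np.percentile(L[k,2],[5,50,95]))
    if n=="scene":
        b=(abs(L[:,0])<10)&(abs(L[:,1])<40); o=np.argsort(L[b,1]); print(L[b][o][::6])
E
```

```text
scene jaw 134 x [-16.9  17.5] y [22.5 22.9 23.  23.1 47.7 51.7 54.8 58.1] z [36.  48.1 52.5]
scene pad 66 x [-17.2  18.3] y [-30.8 -30.7 -30.5 -30.5 -23.2 -23.1 -23.1 -22.6] z [38.6 50.5 52.4]
[[ -1.3 -39.7  55.5]
 [ -1.2 -37.1  54.5]
 [  4.1 -30.8  43.8]
 [  8.  -30.2  44.6]
 [  4.9 -29.7  51.5]
 [  8.  -28.6  51.2]
 [ -2.8 -26.3  52. ]
 [  3.3 -24.   51. ]
 [  9.8 -15.   17.9]
 [  4.   -9.6  16.1]
 [  4.5  -7.2  15.7]
 [ -5.9  -5.2  17.4]
 [ -4.3  -3.6  18.6]
 [ -8.5  -1.9  20.4]
 [ -6.1  -0.2  18.9]
 [ -5.9   2.4  18. ]
 [  6.4   4.5  16.9]
 [ -8.    5.9  17.9]
 [  7.8   8.9  16.8]
 [ -1.5  10.9  16. ]
 [ -5.1  12.1  18.8]
 [  7.   14.4  17.3]
 [  8.2  16.2  18.1]
 [ -8.   19.   16.3]
 [ -8.4  21.4  18.7]
 [  6.4  22.3  17.2]
 [ -3.1  23.2  39.1]
 [ -9.4  23.7  39. ]
 [  8.   23.9  33.6]
 [ -6.   24.   42.7]
 [  1.   24.3  36.2]
 [  3.6  24.4  42.8]
 [  9.4  24.9  53.1]
 [  4.2  25.3  20.9]
 [  5.7  25.6  44.8]
 [  7.5  28.3  53.1]
 [  6.7  29.6  48. ]
 [ -2.7  31.1  51. ]
 [  2.7  33.2  52.8]
 [ -5.2  35.   50.2]
 [ -1.5  38.3  49.6]]
top jaw 91 x [-17.6  16.4] y [22.8 22.9 22.9 22.9 40.1 41.2 41.9 45.5] z [37.3 48.8 51.8]
top pad 61 x [-24.7  17.2] y [-59.2 -56.5 -54.3 -51.3 -24.5 -24.  -23.7 -23.5] z [38.8 48.3 52.2]
```

{"api": "send_rows", "payload": {"deltas": "0.027 0.0065 0 0; 0.053 0.013 0 0; 0.08 0.0195 0 0; 0.107 0.026 0 0; 0.133 0.0325 0 0"}}

```text
t: 7.6
eef_pos: [0.5181, -0.0171, 0.1583]
tool_rot: [-0.0, 0.682, 0.731, -0.0]
contact_force: [0.8, -0.0, -0.8]
gripper_width: 0.572
grasp_force: 42.4
```

{"api": "send_rows", "payload": {"deltas": "0.027 0.0065 0 0; 0.053 0.013 0 0; 0.08 0.0195 0 0; 0.107 0.026 0 0; 0.133 0.0325 0 0"}}

```text
t: 8.1
eef_pos: [0.5411, 0.1179, 0.1582]
tool_rot: [-0.0, 0.682, 0.731, -0.0]
contact_force: [0.8, 0.1, -0.8]
gripper_width: 0.57
grasp_force: 42.4
```

{"api": "send_rows", "payload": {"deltas": "0 0 0.025 0; 0 0 0.05 0; 0 0 0.07 0; 0 0 0.07 0; 0 0 0.07 0"}}

```text
t: 8.6
eef_pos: [0.5412, 0.1163, 0.0885]
tool_rot: [0.0, 0.682, 0.731, -0.0]
contact_force: [0.9, 0.1, -0.2]
gripper_width: 0.574
grasp_force: 42.4
```

```bash
python3 - <<'E'
from h import *
np.set_printoptions(precision=1,suppress=True,linewidth=150)
go(.5408,.1165,.036,4.1)
p=bot.read_camera("scene"); save(p,"pics/d.png",(290,120,400,220),6)
a=np.radians(4.1); X,u,v=world(p); C=p["img"][v,u].astype(int)
d=X[:,:2]-(.5422,.116); L=np.c_[d@[np.cos(a),np.sin(a)],d@[-np.sin(a),np.cos(a)],X[:,2]]*1000
s=(L[:,0]>10)&(L[:,0]<45)&(abs(L[:,1])<40)&(L[:,2]>60)&(L[:,2]<108)&(C.max(1)<110)
for z in range(60,108,6):
    k=s&(L[:,2]>=z)&(L[:,2]<z+6)
    if k.any(): print(z,k.sum(),"y",L[k,1].min(),L[k,1].max(),"x",np.percentile(L[k,0],[5,50,95]))
E
```

```text
t 8.6 at [541.2 116.3  88.5] yaw 3.97 tilt 0.04 q [-0.8  0.5  0.6  2.  -0.5  0.7  0.2] w 0.574 F [ 0.9  0.1 -0.2] T [ 0.   0.1 -0. ] gf 42.4
-> mm [ 0.2 -0.4 52.5] spin -0.13
66 4 y -16.450695215156994 12.87763145717879 x [21.7 23.  23.4]
72 26 y -20.49501817825878 19.141227644748305 x [13.8 23.5 24.5]
78 18 y -21.056383923109262 -8.988357272200465 x [14.2 21.8 25. ]
84 17 y -21.203431459998225 18.723702827217416 x [12.  19.9 26.4]
90 18 y -20.638018999457085 4.737361732603755 x [14.9 23.9 36.7]
96 29 y -21.02949854945152 4.872487969125778 x [11.5 24.4 37.3]
102 41 y -20.591554521562408 4.533558603197925 x [11.  20.9 37.6]
```

View pics/d.png

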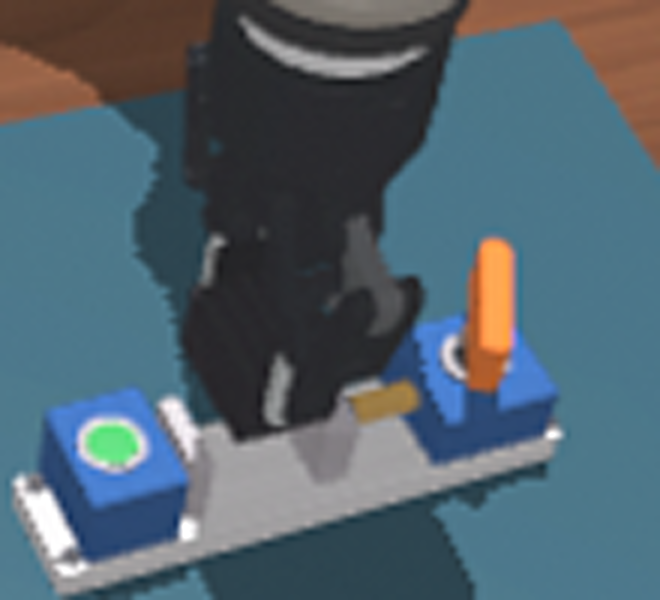

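The heatsink sits between the jaws, at (265,400) in the crop, and about 0.7 mm towards the pad. I lower it with a small correction.

{"api": "send_rows", "payload": {"deltas": "0.0006 0 0.01 0; 0.0006 0 0.02 0; 0.0006 0 0.03 0; 0.0006 0 0.038 0; 0.0006 0 0.044 0"}}

```text
t: 9.15
eef_pos: [0.5407, 0.1171, 0.0433]
tool_rot: [-0.0, 0.682, 0.731, -0.0]
contact_force: [0.0, -0.0, -0.8]
gripper_width: 0.574
grasp_force: 42.4
```

{"api": "send_rows", "payload": {"deltas": "0 0 0.003 0; 0 0 0.005 0; 0 0 0.007 0; 0 0 0.008 0; 0 0 0.008 0"}}

```text
t: 9.65
eef_pos: [0.5412, 0.1172, 0.0364]
tool_rot: [0.0, 0.682, 0.731, 0.0]
contact_force: [0.4, -0.6, -1.1]
gripper_width: 0.577
grasp_force: 42.4
```

```bash
python3 -c "
from h import *
go(.5408,.1165,.036,4.1)"
```

```text
t 9.65 at [541.2 117.2  36.4] yaw 4.0 tilt 0.01 q [-0.73  0.62  0.53  2.02 -0.52  0.63  0.22] w 0.577 F [ 0.4 -0.6 -1.1] T [-0.   -0.05 -0.02] gf 42.4
-> mm [-0.7 -0.4  0.4] spin -0.1
```

{"api": "send_rows", "payload": {"deltas": "0 0 0.0005 0; 0 0 0.001 0; 0 0 0.0015 0; 0 0 0.0015 0; 0 0 0.0015 0"}}

```text
t: 10.15
eef_pos: [0.5413, 0.1173, 0.0359]
tool_rot: [-0.0, 0.682, 0.731, 0.0]
contact_force: [-4.3, -0.8, 12.0]
gripper_width: 0.573
grasp_force: 43.7
```

{"api": "send_rows", "payload": {"deltas": "0 0 0.0005 0; 0 0 0.001 0; 0 0 0.001 0; 0 0 0.001 0; 0 0 0.001 0"}}

```text
t: 10.65
eef_pos: [0.5413, 0.1173, 0.0359]
tool_rot: [-0.001, 0.682, 0.731, 0.001]
contact_force: [-8.4, -1.4, 23.1]
gripper_width: 0.574
grasp_force: 44.9
```

{"api": "send_rows", "payload": {"deltas": "0 0 -0.001 0; 0 0 -0.0022 0; 0 0 -0.0022 0"}}

```text
t: 10.95
eef_pos: [0.5412, 0.1173, 0.0361]
tool_rot: [0.0, 0.682, 0.731, 0.0]
contact_force: [-0.2, -0.0, -1.6]
gripper_width: 0.575
grasp_force: 42.4
```

{"api": "send_rows", "payload": {"deltas": "0 0 0 0; 0 0 0 0; 0 0 0 0; 0 0 0 0; 0 0 0 0", "claw": 0.85}}

```text
t: 11.45
eef_pos: [0.5411, 0.1172, 0.0359]
tool_rot: [-0.0, 0.682, 0.731, -0.0]
contact_force: [0.3, -0.7, -1.3]
gripper_width: 0.853
grasp_force: 0.0
```

{"api": "send_rows", "payload": {"deltas": "0 0 -0.01 0; 0 0 -0.03 0; 0 0 -0.06 0; 0 0 -0.1 0; 0 0 -0.13 0"}}

```text
t: 11.95
eef_pos: [0.5415, 0.1169, 0.1686]
tool_rot: [0.0, 0.682, 0.731, 0.001]
contact_force: [0.3, -0.6, -0.2]
gripper_width: 0.85
grasp_force: 0.0
```

```bash
python3 - <<'E'
from h import *
go(.534,.2106,.16,66)
E
```

```text
t 11.95 at [541.5 116.9 168.6] yaw 3.96 tilt 0.09 q [-0.86  0.43  0.69  1.95 -0.35  0.88  0.08] w 0.85 F [ 0.3 -0.6 -0.2] T [ 0.01 -0.1  -0.03] gf 0.0
-> mm [94.  -1.1  8.7] spin -62.04
```

{"api": "send_rows", "payload": {"deltas": "0.02 0 0 -8; 0.04 0 0 -16; 0.06 0 0 -24; 0.08 0 0 -32; 0.0945 -0.001 0 -40"}}

```text
t: 12.45
eef_pos: [0.5334, 0.2128, 0.1668]
tool_rot: [0.0, 0.388, 0.922, 0.0]
contact_force: [-0.0, 0.3, 0.4]
gripper_width: 0.849
grasp_force: 0.0
```

{"api": "send_rows", "payload": {"deltas": "0 0 0.01 -7; 0 0 0.02 -14; 0 0 0.03 -21; 0 0 0.03 -22.2; 0 0 0.03 -22.2", "claw": 0.6}}

```text
t: 12.95
eef_pos: [0.5337, 0.2111, 0.1366]
tool_rot: [0.0, 0.208, 0.978, 0.0]
contact_force: [-0.8, 0.4, -1.1]
gripper_width: 0.597
grasp_force: 0.0
```

```bash
python3 - <<'E'
from h import *
go(.5342,.2112,.063,66.2)
p=bot.read_camera("scene"); save(p,"pics/e.png",(290,110,400,210),6)
a=np.radians(4.1); np.set_printoptions(precision=1,suppress=True)
for n,b in(("scene",(.5422,.116)),("top",(.5382,.1172))):
    p=bot.read_camera(n); X,u,v=world(p); C=p["img"][v,u].astype(int)
    d=X[:,:2]-b; L=np.c_[d@[np.cos(a),np.sin(a)],d@[-np.sin(a),np.cos(a)],X[:,2]]*1000
    s=(abs(L[:,0])<35)&(abs(L[:,1])<22.)&(L[:,2]>25)&(L[:,2]<70)&(C.max(1)<110)
    print(n,s.sum(),np.percentile(L[s],[1,50,99],axis=0),cv2.minAreaRect(L[s][:,:2].astype(np.float32)))
    s=(abs(L[:,0])<20)&(abs(L[:,1]+58)<20)&(C[:,1]>C[:,0]+60)&(C[:,1]>C[:,2]+30)&(L[:,2]>45); print("tab z",np.median(L[s,2]),s.sum())
    s=(abs(L[:,0])<30)&(abs(L[:,1]+58)<20)&(C[:,2]>C[:,0]+60)&(L[:,2]>50); print("block z",np.median(L[s,2]))
E
```

```text
t 12.95 at [533.7 211.1 136.6] yaw 66.05 tilt 0.01 q [-0.78  0.45  0.38  1.92 -0.23  0.82  0.87] w 0.597 F [-0.8  0.4 -1.1] T [-0.06 -0.04  0.  ] gf 0.0
-> mm [-0.4  0.3 73.6] spin -0.15
scene 429 [[-25.6 -20.3  25.7]
 [  7.9  -0.3  49.2]
 [ 24.9  20.3  56.6]] ((-0.7123680114746094, 0.6263999938964844), (42.229305267333984, 53.49205780029297), 89.90777587890625)
tab z 58.1503020763583 42
block z 56.13141231177443
top 254 [[-25.2 -20.7  25.4]
 [ -1.3  -1.2  48.4]
 [ 24.3  18.6  54.6]] ((-0.36196327209472656, -0.9983921051025391), (40.18485641479492, 50.09215545654297), 89.43766021728516)
tab z 55.540713060548306 39
block z 54.13201869268058
```

View pics/e.png

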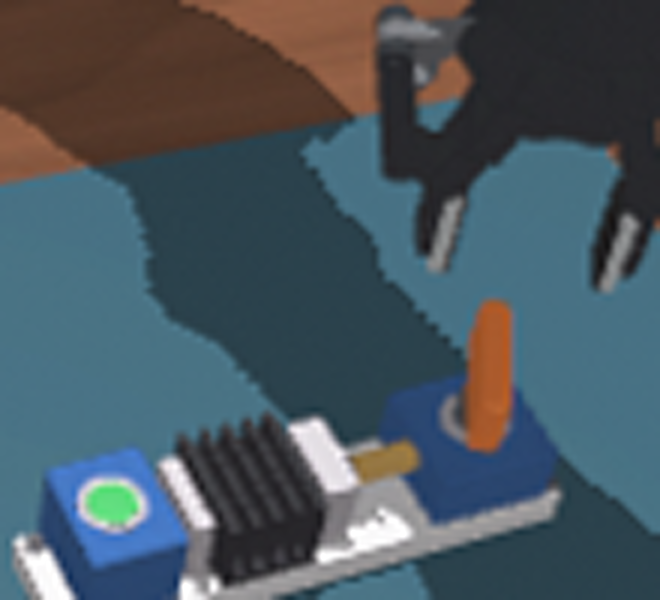

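The heatsink stands centred between the jaws, at (250,500) in the crop, with its fins along them. The open fingers straddle the wing at (490,375). I go down and pinch it.

{"api": "send_rows", "payload": {"deltas": "0 0 0.02 -0.2; 0 0 0.04 -0.2; 0 0 0.06 -0.2; 0 0 0.0725 -0.2; 0 0 0.0725 -0.2"}}

```text
t: 13.6
eef_pos: [0.5325, 0.2111, 0.0623]
tool_rot: [-0.001, 0.205, 0.979, -0.001]
contact_force: [-0.6, 1.3, -0.2]
gripper_width: 0.6
grasp_force: 0.0
```

{"api": "send_rows", "payload": {"deltas": "0 0 0 0; 0 0 0 0; 0 0 0 0; 0 0 0 0; 0 0 0 0", "claw": 0.02, "force": 60}}

```text
t: 14.1
eef_pos: [0.5348, 0.2129, 0.0649]
tool_rot: [0.001, 0.204, 0.979, 0.002]
contact_force: [0.7, 3.4, 6.7]
gripper_width: 0.137
grasp_force: 58.9
```

{"api": "send_rows", "payload": {"deltas": "0 0 0 0; 0 0 0 0; 0 0 0 0"}}

```text
t: 14.4
eef_pos: [0.5348, 0.2129, 0.0649]
tool_rot: [0.001, 0.204, 0.979, 0.002]
contact_force: [0.2, 3.9, 5.6]
gripper_width: 0.147
grasp_force: 59.1
```

```bash
python3 - <<'E'
from h import *
go(.5342,.2112,.063,66.2)
E
```

```text
t 14.4 at [534.8 212.9  64.9] yaw 66.43 tilt 0.22 q [-0.74  0.56  0.33  1.95 -0.28  0.67  0.93] w 0.147 F [0.2 3.9 5.6] T [ 0.79 -0.17 -0.03] gf 59.1
-> mm [-0.1 -1.8  1.9] spin 0.23
```

{"api": "send_rows", "payload": {"deltas": "0 0.0015 0 5; 0 0.0017 0 11; 0 0.0017 0 18; 0 0.0017 0 25; 0 0.0017 0 32"}}

```text
t: 14.9
eef_pos: [0.5347, 0.2127, 0.0648]
tool_rot: [0.0, 0.469, 0.883, 0.0]
contact_force: [-2.1, 0.9, 10.5]
gripper_width: 0.144
grasp_force: 60.0
```

{"api": "send_rows", "payload": {"deltas": "0 0 0 8; 0 0 0 16; 0 0 0 24; 0 0 0 32; 0 0 0 38"}}

```text
t: 15.4
eef_pos: [0.5343, 0.2126, 0.0648]
tool_rot: [-0.0, 0.731, 0.683, 0.0]
contact_force: [-2.9, -0.2, 13.3]
gripper_width: 0.145
grasp_force: 60.4
```

```bash
cat >> h.py <<'E'
def tab(ref=None):
    a=np.radians(4.1)
    for n,b in(("scene",(.5422,.116)),("top",(.5382,.1172))):
        p=bot.read_camera(n); X,u,v=world(p); C=p["img"][v,u].astype(int)
        d=X[:,:2]-b; L=np.c_[d@[np.cos(a),np.sin(a)],d@[-np.sin(a),np.cos(a)],X[:,2]]*1000
        V=(abs(L[:,0])<30)&(abs(L[:,1]+58)<24)
        g=V&(C[:,1]>C[:,0]+60)&(C[:,1]>C[:,2]+30)&(L[:,2]>45)
        r=V&(C[:,0]>C[:,1]+60)&(C[:,0]>C[:,2]+60)&(L[:,2]>45)
        h=V&(C[:,2]>C[:,0]+60)&(L[:,2]>50)
        o=(abs(L[:,1]-95)<35)&(abs(L[:,0])<35)&(C[:,0]>C[:,2]+80)&(L[:,2]>60)
        k=(abs(L[:,0])<20)&(abs(L[:,1]-2)<60)&(L[:,2]>25)&(L[:,2]<60)&(C.max(1)<110)
        f=lambda q:np.round(q,1)
        print(n,"tab",g.sum(),f(np.percentile(L[g,2],[10,50,90])) if g.any() else "","red",r.sum(),"block",f(np.median(L[h,2])),"wing",o.sum(),f(cv2.minAreaRect(L[o][:,:2].astype(np.float32))[2]) if o.sum()>5 else "","hs y",f(np.percentile(L[k,1],[2,98])) if k.any() else "")
E
python3 - <<'E'
from h import *
go(.5342,.2112,.063,-10)
tab()
E
```

```text
t 15.4 at [534.3 212.6  64.8] yaw -3.91 tilt 0.04 q [-0.97  0.64  0.66  1.96 -0.57  0.73 -0.04] w 0.145 F [-2.9 -0.2 13.3] T [-0.09  0.79  0.14] gf 60.4
-> mm [-1.4  0.   1.8] spin 6.09
scene tab 42 [56.9 58.3 60.1] red 0 block 56.1 wing 87 81.4 hs y [-21.5  17.9]
top tab 39 [52.6 55.6 57.4] red 0 block 54.1 wing 40 63.1 hs y [-31.3  27.2]
```

{"api": "send_rows", "payload": {"deltas": "0 0 -0.0015 4; 0 0 -0.0015 8; 0 0 -0.0015 12; 0 0 -0.0015 15; 0 0 -0.0015 15"}}

```text
t: 16.0
eef_pos: [0.534, 0.2126, 0.065]
tool_rot: [0.0, 0.812, 0.583, -0.0]
contact_force: [0.3, 0.7, 0.0]
gripper_width: 0.142
grasp_force: 59.7
```

```bash
python3 - <<'E'
from h import *
go(.5342,.2112,.063,-10)
tab()
E
```

```text
t 16.0 at [534.  212.6  65. ] yaw -18.62 tilt 0.04 q [-1.02  0.66  0.73  1.97 -0.63  0.76 -0.24] w 0.142 F [0.3 0.7 0. ] T [ 0.05 -0.07  0.02] gf 59.7
-> mm [-1.3  0.7  2. ] spin -8.62
scene tab 45 [56.9 58.9 60.5] red 0 block 56.2 wing 91 68.7 hs y [-22.5  18.1]
top tab 38 [52.5 55.4 58.3] red 0 block 54.2 wing 40 66.8 hs y [-31.3  19.6]
```

{"api": "send_rows", "payload": {"deltas": "0 0 0 3; 0 0 0 6; 0 0 0 9; 0 0 0 12; 0 0 0 12"}}

```text
t: 16.6
eef_pos: [0.5339, 0.2127, 0.065]
tool_rot: [-0.0, 0.869, 0.496, -0.0]
contact_force: [-1.3, -1.2, 2.5]
gripper_width: 0.141
grasp_force: 60.0
```

```bash
python3 - <<'E'
from h import *
go(.5342,.2112,.063,-10)
tab()
E
```

```text
t 16.6 at [533.9 212.7  65. ] yaw -30.57 tilt 0.04 q [-1.05  0.68  0.78  1.97 -0.68  0.78 -0.41] w 0.141 F [-1.3 -1.2  2.5] T [-0.08  0.13  0.03] gf 60.0
-> mm [-1.1  1.   2. ] spin -20.57
scene tab 48 [61.1 62.9 64.2] red 0 block 56.0 wing 120 48.7 hs y [-23.2  16.2]
top tab 35 [57.7 60.5 62.2] red 0 block 53.9 wing 38 52.2 hs y [-32.3  33.4]
```

{"api": "send_rows", "payload": {"deltas": "0 0 0 3; 0 0 0 6; 0 0 0 9; 0 0 0 11; 0 0 0 11"}}

```text
t: 17.2
eef_pos: [0.5338, 0.2128, 0.065]
tool_rot: [-0.0, 0.912, 0.41, -0.0]
contact_force: [-2.9, -1.3, 3.7]
gripper_width: 0.141
grasp_force: 60.4
```

```bash
python3 - <<'E'
from h import *
go(.5342,.2112,.063,-10)
tab(); tab()
E
```

```text
t 17.2 at [533.8 212.8  65. ] yaw -41.58 tilt 0.05 q [-1.08  0.7   0.83  1.97 -0.73  0.8  -0.56] w 0.141 F [-2.9 -1.3  3.7] T [-0.19  0.56  0.08] gf 60.4
-> mm [-0.9  1.4  2. ] spin -31.58
scene tab 59 [62.1 66.8 69.2] red 0 block 56.2 wing 128 43.8 hs y [-24.   15.1]
top tab 41 [61.5 64.4 66.9] red 0 block 54.1 wing 41 52.9 hs y [-32.8  19.4]
scene tab 59 [63.2 66.3 68.6] red 0 block 56.0 wing 127 45.8 hs y [-24.3  15.3]
top tab 41 [60.8 64.1 66.3] red 0 block 53.9 wing 41 53.3 hs y [-33.1  18.9]
```

{"api": "send_rows", "payload": {"deltas": "0 0 0 1.5; 0 0 0 3; 0 0 0 3"}}

```text
t: 17.7
eef_pos: [0.5338, 0.2128, 0.0649]
tool_rot: [-0.0, 0.923, 0.385, -0.0]
contact_force: [-3.6, -1.3, 4.4]
gripper_width: 0.145
grasp_force: 60.7
```

{"api": "send_rows", "payload": {"deltas": "0 0 0 0; 0 0 0 0; 0 0 0 0; 0 0 0 0; 0 0 0 0", "claw": 0.5}}

```text
t: 18.2
eef_pos: [0.5344, 0.2131, 0.065]
tool_rot: [0.0, 0.923, 0.386, 0.0]
contact_force: [-0.1, 0.4, 0.1]
gripper_width: 0.502
grasp_force: 0.0
```

{"api": "send_rows", "payload": {"deltas": "0 0 -0.01 0; 0 0 -0.03 0; 0 0 -0.06 0; 0 0 -0.1 0; 0 0 -0.14 0"}}

```text
t: 18.7
eef_pos: [0.5339, 0.2125, 0.2068]
tool_rot: [0.0, 0.923, 0.386, -0.0]
contact_force: [0.9, 0.8, 0.5]
gripper_width: 0.502
grasp_force: 0.0
```

```bash
python3 - <<'E'
from h import *
go(.5342,.2112,.063,-10)
tab(); tab()
save(bot.read_camera("scene"),"pics/f.png",(290,110,400,210),6)
E
```

```text
t 18.7 at [533.9 212.5 206.8] yaw -44.64 tilt 0.03 q [-1.24  0.54  1.04  1.88 -0.54  1.04 -0.75] w 0.502 F [0.9 0.8 0.5] T [ 0.07 -0.04  0.03] gf 0.0
-> mm [ -0.7   1.1 143.8] spin -34.64
scene tab 62 [62.8 68.3 70.3] red 0 block 56.3 wing 258 40.6 hs y [-24.2  15.1]
top tab 43 [61.5 65.5 67.9] red 0 block 54.1 wing 96 43.3 hs y [-31.9  20.7]
scene tab 62 [64.2 67.9 69.9] red 0 block 56.1 wing 260 39.4 hs y [-24.4  15.5]
top tab 43 [62.4 65.6 68. ] red 0 block 54.0 wing 95 43.6 hs y [-31.3  20.7]
```

View pics/f.png

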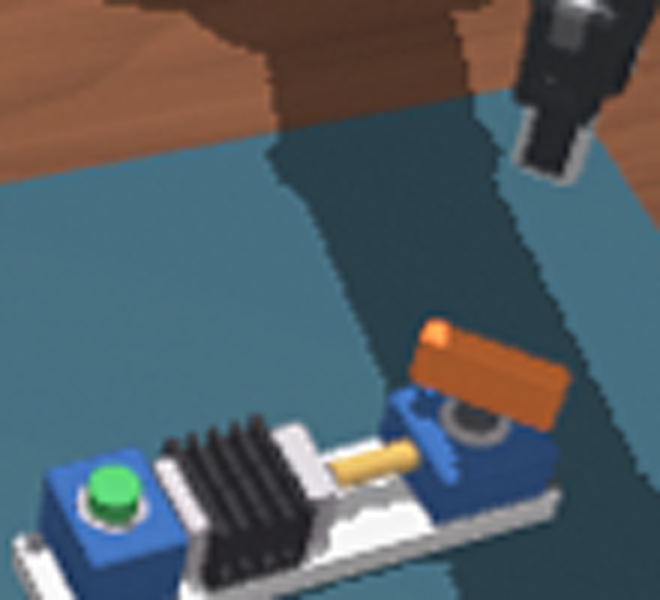

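The green tab stands out about 10 mm at (113,495) with no red showing. The heatsink is clamped upright at (235,500), the wing is at (490,375), and the hand is clear of everything.

```bash
python3 -c "
from station import bot
print(bot.hand_in())"
```

```text
the job is handed in; nothing more can be done
None
```

The job is handed in: the heatsink is clamped upright in the vice with its fins along the jaws, the green tab is out about 10 mm with no red showing, and the hand is clear; nothing came near the reel, flux bottle or parts box, though I did not re-check them at the end.

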